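Hang a polished mount in the drying rack

TASK

Take the carrier with the cream mount out of the grey stand and hang it in the drying rack, in the free place between the two carriers already hanging there: ease it down the gap, feel for the notches of the middle pair of saddles and press it home until the spring latches close over its crossbar, then let go. Work gently: never push on the rack with more than about 30 N (3 kg), and do not bump or shift the two hanging neighbours, whose polished faces scratch.

Things in the scene. Friction and masses are not known exactly. Their poses are not given: they have to be found in the camera images.
- carrier_grip (a point): The loose steel carrier (80 to 140 g), here the middle of its upright flat grip with blue sleeve, 22 mm wide (x), 8 mm thick (y). Grip 21 mm up and 27 mm down from here to the crossbar's top. z up. Pinch it along x. A half turn about z makes no difference.
- carrier_bar (a point): Middle of the underside of the carrier's crossbar, 33 mm under carrier_grip. Crossbar 96 mm along x, 4 mm thick (y), 6 mm high; at its ends hook lips turn down 12 mm below its underside (x 44 to 48 mm each way). Below hangs the cream round mount, 16 mm thick (y), in a ring of 36 mm diameter; lowest point 74 mm under this point.
- stand: Grey single-place stand, fixed; origin under its middle, z up. Two posts at x = +-32 mm; the crossbar lies along the stand's x in their open notches, 6 mm deep, floor 100 mm up. The carrier lifts straight out.
- rack: Drying rack, fixed, 185 mm long (y), 137 high, blue tray below; origin under its middle, z up. Two rails along y at x = +-32 mm carry black saddles 16 mm wide (y), tops 158 mm up; each pair takes a crossbar laid along the rack's x in its notches. Highest parts are the neighbours' grips, 194 mm up.
- rack_gap (a point): Middle of the free place, 140 mm up, axes as the rack. The middle saddles were clamped by hand: no reading tells where. Their notches lie within 8 mm of here along y (square to the rack), floors within 2 mm of this height. Notch 6 mm wide, 18 mm deep; a bar that misses stands on the saddle top. Past the saddle's end it drops between saddles to the rail, 7 mm below here: wrong.
- left_bar (a point): Middle of the underside of the crossbar of the hanging neighbour at the rack's +y side (black mount): same kind of carrier, loose, in saddles of its own 28 mm from rack_gap; its mount is 16 mm thick along y, leaving 40 mm between the neighbours' mounts. Axes as carrier_bar.
- right_bar (a point): The same point of the neighbour at the rack's -y side (dark red mount), 28 mm from rack_gap. Brass spring latches in the +y walls of the middle notches meet the bar 11 to 14 mm above the notch floor and yield to a push of about 4 to 10 N, then spring back over the bar's top once it is on the floor.
There are look-alikes about, which are no part of the job. Leave any green look-alike of the part that bears carrier_grip alone.

How it is judged (in metres and radians):
On the way, in this order (a step that is already met when the one before it is completed fails the run):
1. the carrier is lifted clear of the stand (z of carrier_bar in the frame of stand above 0.14 m), for 0.1 s.
2. the carrier, in the gripper, is down between the neighbours, crossbar within 24 mm of the notch floors (z of carrier_bar in the frame of rack_gap between -0.004 and 0.024 m and y of carrier_bar in the frame of rack_gap between -0.014 and 0.014 m and x of carrier_bar in the frame of rack_gap between -0.006 and 0.006 m and contact force between the fingers and carrier above 0.5 N), for 0.1 s.
3. the gripper has pressed the crossbar home, to rest on the notch floors, under the latches (z of carrier_bar in the frame of rack_gap between -0.003 and 0.003 m and x of carrier_bar in the frame of rack_gap between -0.005 and 0.005 m and y of carrier_bar in the frame of rack_gap between -0.0105 and 0.0105 m and angle between carrier_bar's own z axis and vertical below 0.06 rad and angle between the y axis of carrier_bar and the y axis of rack_gap, either way round below 0.08 rad and contact force between the fingers and carrier above 0.5 N and contact force between carrier and rack above 0.5 N and linear speed of carrier below 0.006 m/s), for 0.1 s.
At the end, for the whole second after the job is handed in: The carrier hangs released and at rest in the middle saddles: crossbar underside within 3 mm of rack_gap in height, within 5 mm (x) and 10.5 mm (y) of it, upright within 0.06 rad and square to the rails within 0.08 rad; both neighbours still seated within 2 mm (z of carrier_bar in the frame of rack_gap between -0.003 and 0.003 m and x of carrier_bar in the frame of rack_gap between -0.005 and 0.005 m and y of carrier_bar in the frame of rack_gap between -0.0105 and 0.0105 m and angle between carrier_bar's own z axis and vertical below 0.06 rad and angle between the y axis of carrier_bar and the y axis of rack_gap, either way round below 0.08 rad and linear speed of carrier below 0.02 m/s and z of left_bar in the frame of rack_gap between -0.002 and 0.002 m and z of right_bar in the frame of rack_gap between -0.002 and 0.002 m and contact force between the fingers and carrier below 0.1 N); the robot touches nothing.
It fails at once if the carrier presses on the rack or a saddle with more than 30 N (contact force between carrier and rack above 30 N).
It fails at once if the carrier or the gripper touches the black neighbour with more than 4 N (contact force between any of carrier, the fingers and left_carrier above 4 N).
It fails at once if the black neighbour is shifted by more than 8 mm or tipped by more than 0.15 rad (distance of left_bar from where it was at the start of the episode above 0.008 m or angle between left_bar's own z axis and vertical above 0.15 rad).
It fails at once if the carrier or the gripper touches the dark red neighbour with more than 4 N (contact force between any of carrier, the fingers and right_carrier above 4 N).
It fails at once if the dark red neighbour is shifted by more than 8 mm or tipped by more than 0.15 rad (distance of right_bar from where it was at the start of the episode above 0.008 m or angle between right_bar's own z axis and vertical above 0.15 rad).
It also fails if it takes over 64 s, if anything falls off the work surface, if the arm or the gripper's body presses on something with over 40 N, if the wrist force passes 120 N, or if a joint passes its speed limit or range.

ROBOT

A 6-joint arm with a two-finger parallel gripper is mounted at the origin on a cart in front of the work surface, level with it; the furniture and walls round the work are solid. World frame = base frame: x ahead of the robot, y to its left, z up, the work surface at z = 0. Lengths are in mm, angles in rad, forces in N, time in s.
With the tool pointing down it reaches from about 275 to 750 mm from the base axis. Payload 10.2 kg.
Tool frame: the origin (TCP) lies at the very end of the fingers, on their centre line; the grasp point (between the pads) lies 19 mm behind it; x points along the fingers, y is the direction in which the jaws open and shut, and the axes are right-handed (so a half turn about x gives the same grasp; the last joint's range is limited). The gripper opens to 85 mm and grips with 20 to 120 N. Pads are 22 mm wide; open, the fingers measure 114 mm over their backs; the gripper's body (76 mm by 85 mm) begins 54 mm behind the grasp point. The pads swing forward as they close: fully open they stand 13 mm farther back than shut.
Start: joints at [0.957, 0.313, 1.498, -0, 1.331, -0.223], TCP at [200, 485.418, 231.294] pointing down, gripper open.
Joint ranges: [-2.94, 2.94], [-0.97, 2.17], [0.19, 2.56], [-1.23, 4.37], [0.02, 3.11], [-2.88, 2.88]. Speed limits (rad/s): [2.39, 2.39, 3.01, 3.14, 3.14, 3.14].

INTERFACE

Orientations are given as a unit quaternion [w, x, y, z].
In Python, from rig import ctrl, viewer, finish_job gives the robot as it stands.
- The arm moves only by the tool carry_out, never from a script. Its argument "targets" is a list of rows, each an object of numbers: "x", "y", "z": the shift along the world's x, y, z in m; "ax", "ay", "az": the turn, a rotation vector about the world's x, y, z in rad; "hand": the opening, from -1 (shut) to 1 (fully open). A call has 1 to 5 rows; each row is the pose to reach, as a shift and turn from the pose commanded when the call began; what a row does not reach only later rows make up. A row lasts 1/8 s, in which the tool goes at most 62.5 mm and 10.7 degrees, less where a joint would pass 70% of its speed; a pose out of reach is approached as far as the arm can. A call with a gripper value outside its range is refused whole. The fingers move at their own pace and stop on an object; "grip_force" is the grip in N (left out, the last holds). Time passes only in rows, so rows that repeat a pose let the fingers close. It gives the time, the measured TCP pose, the force and the opening at its end, in the units of the state.
- ctrl.sense(): the state, without advancing time (a new reading comes with each control period).
- viewer.capture(name): name is "side" or "top" or "wrist"; returns the picture (420x560x3 uint8, blue, green, red); there is no depth.
- viewer.camera_info(name): a dict with "fx", "fy", "cx", "cy" (pixels), "R" (3x3) and "t" (3): a world point X has camera coordinates R X + t. Camera axes: x right, y down, z forward; pixel columns grow to the right and rows downward; lengths in mm; the calibration is good to about 2 mm. A picture is of the moment at which its call begins: read the wrist's pose just before it. camera_info takes no time and is no camera call; for the wrist camera it gives the pose at the moment of the call.
- finish_job(): hands the job in, once; it reports no verdict.
The state is a dict: "time_s": time; "joints": joint angles; "dq": joint speeds; "tau": joint torques, N m; "eef_pos": TCP position; "ee_rot": TCP orientation; "force": force on the tool from outside, world axes, zero at the start; "wrist_torque": the same for the moment, N m; "grip_width": opening from 0.0 (shut) to 1.0 (fully open).
Only numpy, scipy, OpenCV 4.12 (cv2) and the standard library are available. Lean on these libraries where they do the work, as an engineer would, in place of code of your own. Each camera call takes 0.05 s, during which the arm holds its last target. There are 200 camera calls.

## Working session

There is one attempt and no reset: what is moved stays moved. The work goes in short steps, Python scripts to look and compute and a tool call to move; the robot and the scene stay as the last step left them, time stands still between calls to the robot, and variables do not carry over. Pictures are saved under pics/ and viewed, about 8 in all and at most 12, crops included, and the job is handed in when it is done.

Besides the shell and the picture viewer there is one more tool, called after "Request:" by a JSON object that holds its "method" and its "body", one argument or row to a line. carry_out: Moves the arm, as the interface text tells. Its arguments: {"type":"object","properties":{"targets":{"type":"array"},"grip_force":{"type":"number"}},"required":["targets"]}

```bash
mkdir -p pics
python3 - <<'E'
from rig import ctrl, viewer
import cv2
s=ctrl.sense(); print(s)
for n in("side","top","wrist"):
    i=viewer.camera_info(n); print(n,i)
    cv2.imwrite(f"pics/{n}0.png",viewer.capture(n))
E
```

```text
{'time_s': 0.0, 'joints': array([ 9.56609825e-01,  3.13441417e-01,  1.49845826e+00, -3.35476849e-05,
        1.33095173e+00, -2.23404818e-01]), 'dq': array([-1.52458385e-03, -2.82157192e-03,  5.42632922e-05, -3.41534718e-04,
       -1.74204055e-03, -9.53876009e-04]), 'tau': array([ 1.61810152e-03, -4.12257886e+01, -2.59748232e+01, -1.42800236e-04,
        4.04217106e-03,  1.59401247e-05]), 'eef_pos': array([199.84916359, 485.19847715, 230.73148219]), 'ee_rot': array([ 0.69348181,  0.13687069,  0.69382272, -0.13769321]), 'force': array([ 0.33924296,  0.64391063, -0.60195113]), 'wrist_torque': array([-0.03715376, -0.04774135,  0.00710778]), 'grip_width': 0.9997113218840323}
side {'fx': 444.8293158048071, 'fy': 444.8293158048071, 'cx': 277.9192426290092, 'cy': 204.29384008203655, 'R': array([[ 0.99496026, -0.10021531, -0.00331107],
       [-0.06330103, -0.60217227, -0.79585271],
       [ 0.07776279,  0.79205142, -0.60548121]]), 't': array([-508.71484829,  114.01036262,  926.56228102])}
top {'fx': 535.3675412288545, 'fy': 535.3675412288545, 'cx': 274.8709746515087, 'cy': 213.36093581385623, 'R': array([[ 0.01197984, -0.99992107,  0.00378738],
       [-0.99530668, -0.01228812, -0.09598754],
       [ 0.0960265 , -0.00261969, -0.99537533]]), 't': array([  -8.96847879,  531.2100269 , 1070.68157038])}
wrist {'fx': 325.2013875915985, 'fy': 325.2013875915985, 'cx': 277.6215958215825, 'cy': 206.958500243678, 'R': array([[ 0.38115943,  0.92450611, -0.00243664],
       [ 0.87308414, -0.35908969,  0.32981614],
       [ 0.30404206, -0.12783992, -0.94404204]]), 't': array([-524.16529419,  -43.2715698 ,  380.9457453 ])}
```

View pics/side0.png

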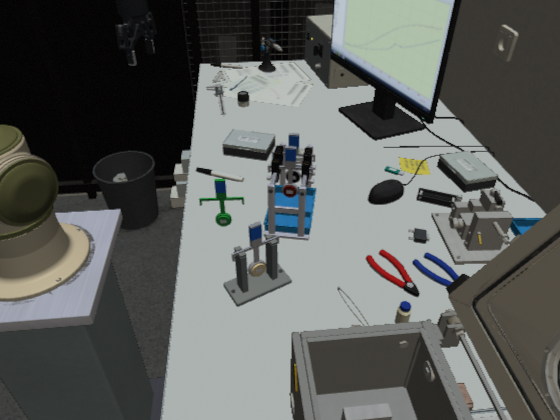

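View pics/top0.png

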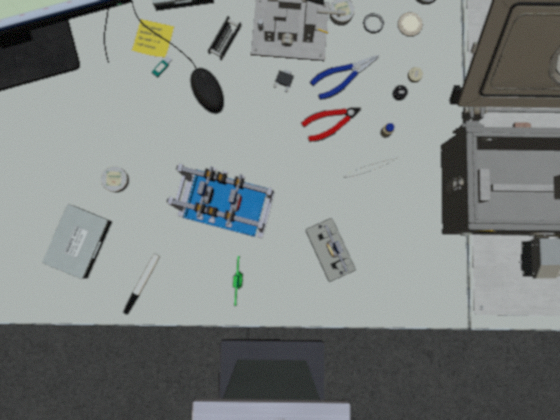

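Side view: stand with the carrier at (257,265), rack at (291,190), green look-alike at (222,205). Top view: stand at (330,250), rack at (225,202). I'll zoom in next.

Run:
```python
import cv2,numpy as np
t=cv2.imread("pics/top0.png");s=cv2.imread("pics/side0.png")
a=cv2.resize(t[155:290,160:365],None,fx=3.9,fy=3.9,interpolation=cv2.INTER_CUBIC)
b=cv2.resize(s[125:305,215:325],None,fx=4,fy=4,interpolation=cv2.INTER_CUBIC)
cv2.imwrite("pics/ta.png",a)
b=cv2.resize(s[125:245,250:330],None,fx=5,fy=5,interpolation=cv2.INTER_CUBIC)
c=cv2.resize(s[215:305,215:300],None,fx=4.7,fy=4.7,interpolation=cv2.INTER_CUBIC)
o=np.zeros((600,800,3),np.uint8);o[:600,:400]=b;o[:c.shape[0],400:400+c.shape[1]]=c[:,:400]
cv2.imwrite("pics/sa.png",o)
```

```text
(no output)
```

View pics/ta.png

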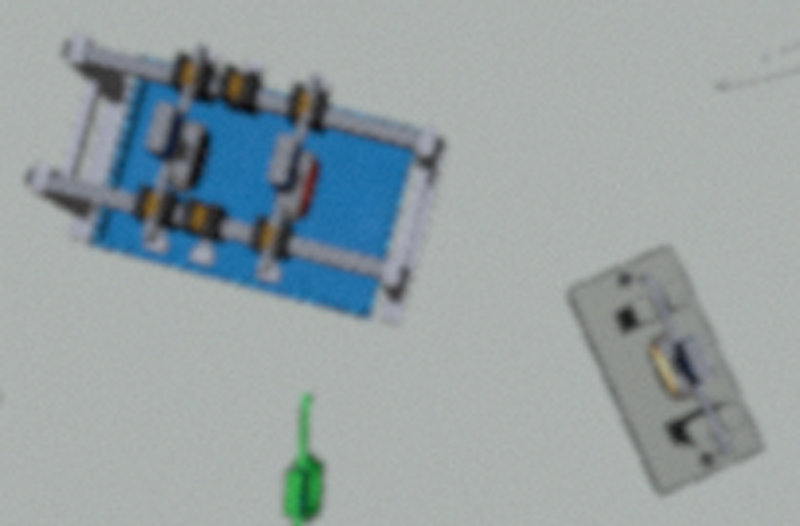

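View pics/sa.png

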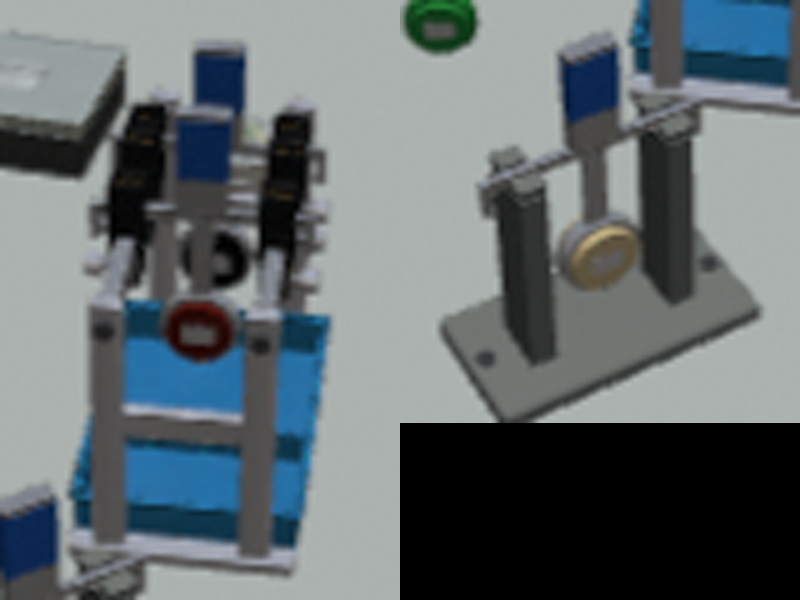

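Side crop: the carrier sits in the stand (grip top about (590,45)), with the dark red neighbour nearer (-y) and the black one behind (+y). In the top crop, the saddle pairs are at (190,75)/(155,205) black, (240,88)/(202,218) middle and (308,104)/(270,237) red. The middle pair sits nearer the black side, by roughly 5 mm.

```bash
cat > h.py <<'E'
import numpy as np, cv2
from rig import ctrl, viewer
def plane(i,u,v,z):
    d=i["R"].T@np.array([(u-i["cx"])/i["fx"],(v-i["cy"])/i["fy"],1]); c=-i["R"].T@i["t"]
    return c+d*(z-c[2])/d[2]
def proj(i,X):
    p=i["R"]@np.asarray(X,float)+i["t"]; return np.array([i["fx"]*p[0]/p[2]+i["cx"],i["fy"]*p[1]/p[2]+i["cy"]])
def tri(obs):
    A=np.zeros((3,3));b=np.zeros(3)
    for i,u,v in obs:
        d=i["R"].T@np.array([(u-i["cx"])/i["fx"],(v-i["cy"])/i["fy"],1]);d/=np.linalg.norm(d);c=-i["R"].T@i["t"]
        P=np.eye(3)-np.outer(d,d);A+=P;b+=P@c
    return np.linalg.solve(A,b)
E
python3 - <<'E'
from h import *
T=viewer.camera_info("top");S=viewer.camera_info("side");W=viewer.camera_info("wrist")
t=lambda x,y:(160+x/3.9,155+y/3.9)
s1=lambda x,y:(250+x/5,125+y/5)
s2=lambda x,y:(215+(x-400)/4.7,215+y/4.7)
q=[plane(T,*t(*p),8) for p in[(568,292),(668,245),(764,448),(662,495)]]
print("stand",np.round(q,0),np.mean(q,0),[np.linalg.norm(q[k]-q[k-1]) for k in range(4)])
d=q[2]-q[1]+q[3]-q[0];print("x dir deg",np.degrees(np.arctan2(d[1],d[0])))
print("grip top tri",tri([(T,*t(697,345)),(S,*s2(590,45))]), plane(S,*s2(590,45),154))
n={}
for k,p in dict(bl=[(190,75),(155,205)],mi=[(240,88),(202,218)],re=[(308,104),(270,237)]).items():
    n[k]=[plane(T,*t(*x),158) for x in p];d=n[k][0]-n[k][1]
    print(k,np.round(n[k],1),np.mean(n[k],0),np.linalg.norm(d),np.degrees(np.arctan2(d[1],d[0])))
e=np.mean(n['bl'],0)-np.mean(n['re'],0);print("pitch",np.linalg.norm(e),np.degrees(np.arctan2(e[1],e[0])))
print("rack origin",(np.mean(n['bl'],0)+np.mean(n['re'],0))/2)
c=-W["R"].T@W["t"];s=ctrl.sense();print("cam",c,c-s['eef_pos'])
from scipy.spatial.transform import Rotation as Ro
w=s['ee_rot'];Rm=Ro.from_quat([w[1],w[2],w[3],w[0]]).as_matrix();print(Rm.round(2));print("cam in tool",Rm.T@(c-s['eef_pos']),Rm.T@W['R'].T)
E
```

```text
stand [[ 499.  -67.    8.]
 [ 525. -120.    8.]
 [ 418. -171.    8.]
 [ 393. -117.    8.]] [ 458.81382006 -118.69420824    8.        ] [np.float64(117.84443485149941), np.float64(59.08421196553983), np.float64(118.56500850009415), np.float64(59.50417764750801)]
x dir deg -154.65420692643923
grip top tri [ 463.2301386  -117.89935738  151.43098344] [ 460.30864369 -121.12723693  154.        ]
bl [[588.2 118.5 158. ]
 [527.3 133.2 158. ]] [557.76641889 125.8428966  158.        ] 62.647805133461226 -13.569503683649426
mi [[582.4  95.2 158. ]
 [521.6 111.4 158. ]] [551.980428   103.26184526 158.        ] 62.97357064286241 -14.922166777002248
re [[575.3  63.5 158. ]
 [513.1  79.8 158. ]] [544.22071657  71.64983553 158.        ] 64.27763079897805 -14.75486559820566
pitch 55.8603071908729 75.9663068519615
rack origin [550.99356773  98.74636606 158.        ]
cam [121.75544777 517.76809181 372.70026229] [-78.12151195  32.5000826  141.8226278 ]
[[-0.    0.38  0.92]
 [-0.    0.92 -0.38]
 [-1.   -0.   -0.  ]]
cam in tool [-141.80452229    0.16361943  -84.6423915 ] [[ 1.33459753e-03 -3.30060027e-01  9.43959002e-01]
 [ 9.99999069e-01  1.70975869e-04 -1.35404608e-03]
 [ 2.85522275e-04  9.43959930e-01  3.30059948e-01]]
```

Request:
{"method": "carry_out", "body": {
  "targets": [
    {"x": 0.04,"y": -0.04,"z": 0.02,"az": -0.15},
    {"x": 0.08,"y": -0.085,"z": 0.04,"az": -0.32},
    {"x": 0.12,"y": -0.13,"z": 0.06,"az": -0.48},
    {"x": 0.16,"y": -0.175,"z": 0.07,"az": -0.64},
    {"x": 0.2,"y": -0.215,"z": 0.07,"az": -0.8}
  ]
}}

```text
invalid input at $.targets[0]: expected keys x, y, z, ax, ay, az, hand
```

Request:
{"method": "carry_out", "body": {
  "targets": [
    {"x": 0.04,"y": -0.045,"az": -0.16},
    {"x": 0.08,"y": -0.09,"az": -0.32},
    {"x": 0.115,"y": -0.13,"az": -0.48},
    {"x": 0.151,"y": -0.171,"az": -0.63},
    {"x": 0.151,"y": -0.171,"az": -0.63}
  ]
}}

```text
invalid input at $.targets[0]: expected keys x, y, z, ax, ay, az, hand
```

Run:
```python
from h import *
import pickle
i=viewer.camera_info("wrist");im=viewer.capture("wrist");s=ctrl.sense()
pickle.dump(i,open("w1.pkl","wb"));cv2.imwrite("pics/w1.png",im)
print(s['time_s'],s['eef_pos'],s['joints'],s['dq'].round(3))
cv2.imwrite("pics/w1v.png",cv2.resize(im,(800,600),interpolation=cv2.INTER_CUBIC))
```

```text
0.2 [199.90652804 485.298793   230.95338852] [ 9.56597760e-01  3.13250973e-01  1.49812772e+00  3.54283071e-05
  1.33098691e+00 -2.23407802e-01] [ 0.001 -0.002 -0.003 -0.     0.     0.   ]
```

View pics/w1v.png

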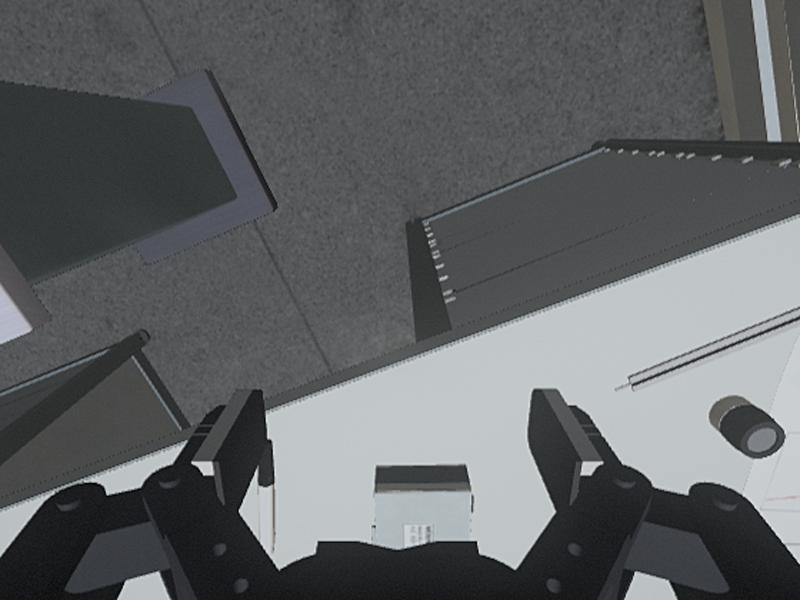

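The moves were refused because every row needs all the keys. The picture shows only the cart and the floor, with the fingers in the lower third. I'll resend with full rows.

Request:
{"method": "carry_out", "body": {
  "targets": [
    {"x": 0.04,"y": -0.04,"z": 0.02,"ax": 0,"ay": 0,"az": -0.15,"hand": 1},
    {"x": 0.08,"y": -0.085,"z": 0.04,"ax": 0,"ay": 0,"az": -0.32,"hand": 1},
    {"x": 0.12,"y": -0.13,"z": 0.06,"ax": 0,"ay": 0,"az": -0.48,"hand": 1},
    {"x": 0.16,"y": -0.175,"z": 0.07,"ax": 0,"ay": 0,"az": -0.64,"hand": 1},
    {"x": 0.2,"y": -0.215,"z": 0.07,"ax": 0,"ay": 0,"az": -0.8,"hand": 1}
  ]
}}

```text
time_s: 0.82
eef_pos: [401.3, 268.8, 302.2]
ee_rot: [0.585, 0.399, 0.584, -0.398]
force: [0.4, -0.0, 0.2]
grip_width: 1.003
```

Request:
{"method": "carry_out", "body": {
  "targets": [
    {"x": 0.04,"y": -0.045,"z": 0,"ax": 0,"ay": 0,"az": -0.16,"hand": 1},
    {"x": 0.08,"y": -0.09,"z": 0,"ax": 0,"ay": 0,"az": -0.32,"hand": 1},
    {"x": 0.115,"y": -0.13,"z": 0,"ax": 0,"ay": 0,"az": -0.48,"hand": 1},
    {"x": 0.151,"y": -0.171,"z": 0,"ax": 0,"ay": 0,"az": -0.63,"hand": 1},
    {"x": 0.151,"y": -0.171,"z": 0,"ax": 0,"ay": 0,"az": -0.63,"hand": 1}
  ]
}}

```text
time_s: 1.45
eef_pos: [552.4, 96.7, 300.1]
ee_rot: [-0.432, -0.559, -0.433, 0.56]
force: [-1.2, 0.2, -0.9]
grip_width: 1.001
```

Run:
```python
from h import *
import pickle
i=viewer.camera_info("wrist");im=viewer.capture("wrist");s=ctrl.sense()
pickle.dump(i,open("w1.pkl","wb"));cv2.imwrite("pics/w1.png",im)
print(s['time_s'],s['eef_pos'],s['joints'],s['ee_rot'],s['dq'].round(3))
cv2.imwrite("pics/w1v.png",cv2.resize(im,(800,600),interpolation=cv2.INTER_CUBIC))
```

```text
1.5 [551.43204516  98.35875851 300.52262218] [-3.27100357e-02  3.55920828e-01  1.25994641e+00  1.57962775e-04
  1.52711645e+00  2.19075559e-01] [-0.43290382 -0.55848162 -0.4336175   0.55916762] [ 0.044 -0.034  0.023  0.008  0.001 -0.008]
```

View pics/w1v.png

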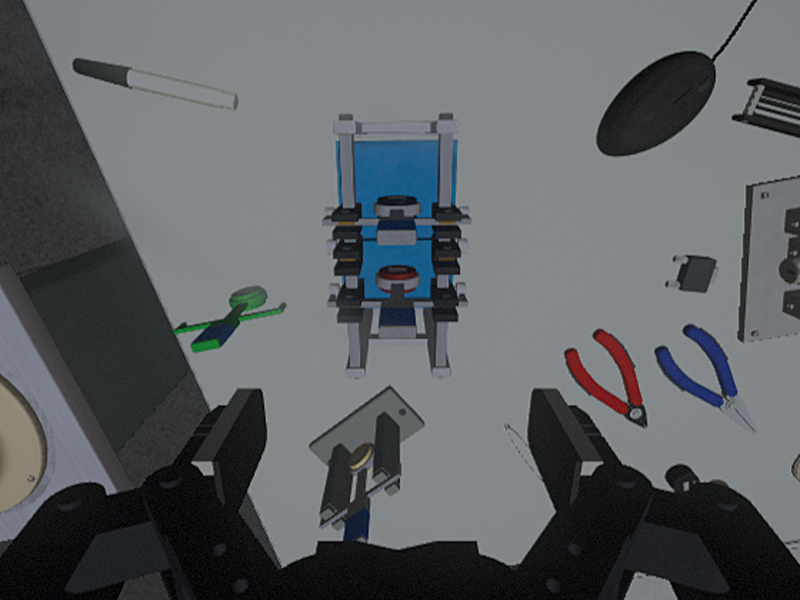

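Everything is visible here. The rack is at (397,245) and square in the image, so the yaw is right, and the stand is at (365,470). I'll crop the saddles.

Run:
```python
from h import *
im=cv2.imread("pics/w1.png")
a=cv2.resize(im[130:235,220:340],None,fx=5.7,fy=5.7,interpolation=cv2.INTER_CUBIC)
cv2.imwrite("pics/w1c.png",cv2.convertScaleAbs(a,alpha=1.8,beta=20));print(a.shape)
```

```text
(598, 684, 3)
```

View pics/w1c.png

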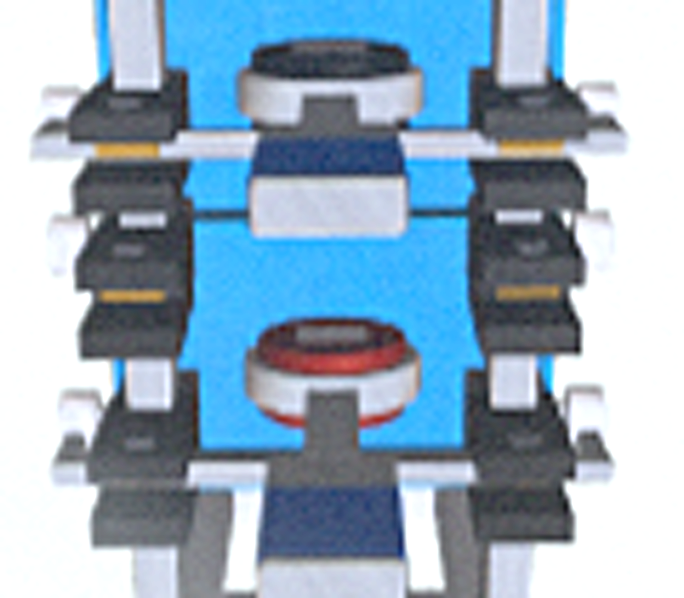

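The crop shows the +y (far) side with each saddle as two blocks and a brass latch on the +y wall. The front lower edges of the near blocks are at rows 213, 357 and 545, and their top back edges at 160, 303 and 487 (black, middle, red).

Run:
```python
from h import *
import pickle
i=pickle.load(open("w1.pkl","rb"))
c=lambda x,y:(220+x/5.7,130+y/5.7)
cols={'L':(125,130,140),'R':(535,530,522)}
ex=lambda a:np.array([np.cos(a),np.sin(a)])
a=np.radians(-14.3);X=ex(a);Y=ex(a+np.pi/2)
for z,rows in ((158,(160,303,487)),(158,(180,325,512)),(150,(213,357,545)),(158,(88,230,415))):
    m=[]
    for r,xl,xr in zip(rows,cols['L'],cols['R']):
        p=plane(i,*c(xl,r),z)[:2];q=plane(i,*c(xr,r),z)[:2];m.append(((p+q)/2,q-p))
    y=[k[0]@Y for k in m]; x=[k[0]@X for k in m]
    print(z,"y",np.round(y,1),"mid off",round(y[1]-(y[0]+y[2])/2,2),"pitch",round(y[0]-y[2],1),"x",np.round(x,1),"yaw",[round(np.degrees(np.arctan2(k[1][1],k[1][0])),2) for k in m],[round(np.linalg.norm(k[1]),1) for k in m])
print("top est",X@[551,98.75],Y@[551,98.75])
# mid notch from gold latch rows / block edges
for z,v in((158,303),(158,262),(158,288)):
    print(v,[plane(i,*c(130,v),z)[:2]@Y])
S=viewer.camera_info("side")
```

```text
158 y [261.3 238.5 207.4] mid off 4.18 pitch 53.9 x [512.2 512.1 512.1] yaw [np.float64(-14.64), np.float64(-14.64), np.float64(-14.64)] [np.float64(63.2), np.float64(63.3), np.float64(62.5)]
158 y [258.2 234.9 203. ] mid off 4.32 pitch 55.2 x [512.2 512.1 512. ] yaw [np.float64(-14.64), np.float64(-14.64), np.float64(-14.64)] [np.float64(63.4), np.float64(63.5), np.float64(62.8)]
150 y [251.2 227.2 193.8] mid off 4.68 pitch 57.4 x [512.2 512.  512. ] yaw [np.float64(-14.64), np.float64(-14.64), np.float64(-14.64)] [np.float64(65.6), np.float64(65.7), np.float64(65.0)]
158 y [272.3 250.3 219.8] mid off 4.22 pitch 52.5 x [512.3 512.1 512.1] yaw [np.float64(-14.64), np.float64(-14.64), np.float64(-14.64)] [np.float64(62.4), np.float64(62.4), np.float64(61.7)]
top est 509.5365154988142 231.78675948665972
303 [np.float64(238.72199287109072)]
262 [np.float64(245.36981082203454)]
288 [np.float64(241.1657372993934)]
```

Request:
{"method": "carry_out", "body": {
  "targets": [
    {"x": 0,"y": 0,"z": 0,"ax": 0,"ay": 0,"az": 0,"hand": 1},
    {"x": 0,"y": 0,"z": 0,"ax": 0,"ay": 0,"az": 0,"hand": 1}
  ]
}}

```text
time_s: 1.75
eef_pos: [550.5, 100.4, 301.7]
ee_rot: [0.434, 0.558, 0.434, -0.558]
force: [0.5, 0.8, 0.4]
grip_width: 1.001
```

Run:
```python
from h import *
import pickle
j=viewer.camera_info("wrist");im=viewer.capture("wrist");s=ctrl.sense()
pickle.dump(j,open("w2.pkl","wb"));cv2.imwrite("pics/w2.png",im);print(s['eef_pos'],s['time_s'])
i=pickle.load(open("w1.pkl","rb"));o=cv2.imread("pics/w1.png")
t=o[165:200,225:338];r=cv2.matchTemplate(im,t,cv2.TM_CCOEFF_NORMED);_,m,_,l=cv2.minMaxLoc(r)
x,y=l;f=lambda a,b,c:(a-c)/(2*(a-2*b+c))
dx=x-225+f(r[y,x-1],r[y,x],r[y,x+1]);dy=y-165+f(r[y-1,x],r[y,x],r[y+1,x]);print("img shift",dx,dy,m)
P=plane(i,281,183,158);print("pred",proj(j,P)-proj(i,P), "new pt",plane(j,281+dx,183+dy,158)-P)
# rows of y' per wrist for top-view points: stand base corners in both views
c=lambda x,y:(x*.7,y*.7)
q=[plane(j,x*.7+dx,y*.7+dy,8) for x,y in[(310,442),(386,388),(424,425)]];print(np.round(q,1))
# top-view saddle estimates projected into wrist image crop coords
for n,X in dict(bl=(557.8,125.8,158),mi=(552,103.3,158),re=(544.2,71.6,158)).items(): 
    p=proj(j,X)-[dx,dy];print(n,(p-[220,130])*5.7)
S=viewer.camera_info("side");sd=[proj(S,X) for X in ((588.2,118.5,158),(582.4,95.2,158),(575.3,63.5,158),(527.3,133.2,158),(521.6,111.4,158),(513.1,79.8,158))]
print("side crop",(np.array(sd)-[250,125])*5)
```

```text
[550.52391824 100.29631388 301.61597798] 1.8
img shift 2.5513291 2.8806605 0.946297824382782
pred [2.78942777 2.99137157] new pt [-0.18481042  0.15455925  0.        ]
[[ 401.1 -114.9    8. ]
 [ 500.8  -69.1    8. ]
 [ 529.7 -124.6    8. ]]
bl [315.2142452  172.49290927]
mi [314.60893034 316.11700234]
re [315.98050808 505.80015715]
side crop [[286.54912945 120.71138326]
 [281.43835776 148.88458772]
 [276.03141666 188.95569905]
 [144.27449171 111.28939561]
 [136.28045472 137.28643278]
 [123.59128148 176.75193396]]
```

Request:
{"method": "carry_out", "body": {
  "targets": [
    {"x": -0.02,"y": -0.045,"z": 0,"ax": 0,"ay": 0,"az": 0.14,"hand": 1},
    {"x": -0.04,"y": -0.095,"z": 0,"ax": 0,"ay": 0,"az": 0.3,"hand": 1},
    {"x": -0.06,"y": -0.145,"z": -0.02,"ax": 0,"ay": 0,"az": 0.46,"hand": 1},
    {"x": -0.08,"y": -0.195,"z": -0.04,"ax": 0,"ay": 0,"az": 0.6,"hand": 1},
    {"x": -0.091,"y": -0.218,"z": -0.05,"ax": 0,"ay": 0,"az": 0.69,"hand": 1}
  ]
}}

```text
time_s: 2.42
eef_pos: [458.7, -119.9, 250.6]
ee_rot: [0.597, 0.378, 0.598, -0.378]
force: [-0.3, 0.5, 0.4]
grip_width: 1.002
```

Request:
{"method": "carry_out", "body": {
  "targets": [
    {"x": 0,"y": 0,"z": 0,"ax": 0,"ay": 0,"az": 0,"hand": 1},
    {"x": 0,"y": 0,"z": 0,"ax": 0,"ay": 0,"az": 0,"hand": 1},
    {"x": 0,"y": 0,"z": 0,"ax": 0,"ay": 0,"az": 0,"hand": 1}
  ]
}}

```text
time_s: 2.8
eef_pos: [460.5, -117.6, 251.8]
ee_rot: [0.598, 0.379, 0.597, -0.378]
force: [-0.4, -0.4, -0.0]
grip_width: 1.002
```

Run:
```python
from h import *
import pickle
j=viewer.camera_info("wrist");im=viewer.capture("wrist");s=ctrl.sense()
pickle.dump(j,open("w3.pkl","wb"));cv2.imwrite("pics/w3.png",im);print(s['eef_pos'],s['ee_rot'],s['time_s'])
print([proj(j,(459,-118.7,z)) for z in(8,103,154)])
a=cv2.resize(im[90:340,120:440],None,fx=2.4,fy=2.4,interpolation=cv2.INTER_CUBIC)
cv2.imwrite("pics/w3v.png",cv2.convertScaleAbs(a,alpha=1.5,beta=20))
```

```text
[ 460.43920883 -117.75181296  251.67226969] [ 0.59751093  0.37861472  0.59698314 -0.3784742 ] 2.85
[array([275.76685225, 167.78372093]), array([275.30378362, 189.9980631 ]), array([274.92046518, 208.38662618])]
```

View pics/w3v.png

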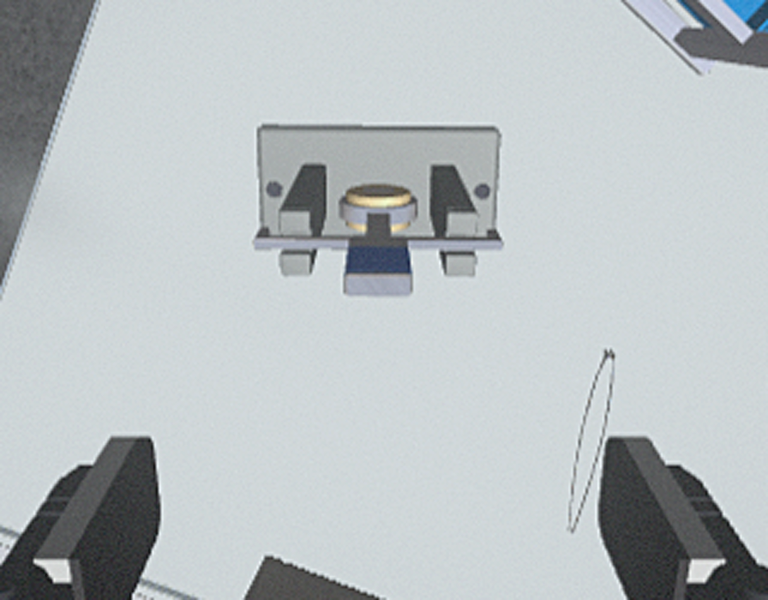

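The bar is square in the image. The grip top centre is at crop (378,283), which puts the grip at about (460.6,-117.6), right under the TCP. I'll descend and grip.

Request:
{"method": "carry_out", "body": {
  "targets": [
    {"x": 0,"y": 0,"z": -0.03,"ax": 0,"ay": 0,"az": 0,"hand": 1},
    {"x": 0,"y": 0,"z": -0.06,"ax": 0,"ay": 0,"az": 0,"hand": 1},
    {"x": 0,"y": 0,"z": -0.09,"ax": 0,"ay": 0,"az": 0,"hand": 1},
    {"x": 0,"y": 0,"z": -0.115,"ax": 0,"ay": 0,"az": 0,"hand": 1},
    {"x": 0,"y": 0,"z": -0.129,"ax": 0,"ay": 0,"az": 0,"hand": 1}
  ],
  "grip_force": 50
}}

```text
time_s: 3.48
eef_pos: [460.0, -118.0, 121.4]
ee_rot: [0.597, 0.379, 0.598, -0.379]
force: [-1.3, -1.0, 0.2]
grip_width: 0.998
```

Request:
{"method": "carry_out", "body": {
  "targets": [
    {"x": 0,"y": 0,"z": 0,"ax": 0,"ay": 0,"az": 0,"hand": 0},
    {"x": 0,"y": 0,"z": 0,"ax": 0,"ay": 0,"az": 0,"hand": -0.4},
    {"x": 0,"y": 0,"z": 0,"ax": 0,"ay": 0,"az": 0,"hand": -1},
    {"x": 0,"y": 0,"z": 0,"ax": 0,"ay": 0,"az": 0,"hand": -1},
    {"x": 0,"y": 0,"z": 0,"ax": 0,"ay": 0,"az": 0,"hand": -1}
  ],
  "grip_force": 50
}}

```text
time_s: 4.1
eef_pos: [460.2, -118.8, 123.0]
ee_rot: [0.597, 0.379, 0.597, -0.379]
force: [-1.7, 0.4, 6.4]
grip_width: 0.248
```

Request:
{"method": "carry_out", "body": {
  "targets": [
    {"x": 0,"y": 0,"z": 0,"ax": 0,"ay": 0,"az": 0,"hand": -1},
    {"x": 0,"y": 0,"z": 0,"ax": 0,"ay": 0,"az": 0,"hand": -1},
    {"x": 0,"y": 0,"z": 0,"ax": 0,"ay": 0,"az": 0,"hand": -1}
  ],
  "grip_force": 50
}}

```text
time_s: 4.47
eef_pos: [460.2, -118.8, 123.0]
ee_rot: [0.597, 0.379, 0.597, -0.379]
force: [-2.0, 0.1, 6.0]
grip_width: 0.244
```

Request:
{"method": "carry_out", "body": {
  "targets": [
    {"x": 0,"y": 0,"z": 0.015,"ax": 0,"ay": 0,"az": 0,"hand": -1},
    {"x": 0,"y": 0,"z": 0.05,"ax": 0,"ay": 0,"az": 0,"hand": -1},
    {"x": 0,"y": 0,"z": 0.1,"ax": 0,"ay": 0,"az": 0,"hand": -1},
    {"x": 0,"y": 0,"z": 0.15,"ax": 0,"ay": 0,"az": 0,"hand": -1},
    {"x": 0,"y": 0,"z": 0.187,"ax": 0,"ay": 0,"az": 0,"hand": -1}
  ]
}}

```text
time_s: 5.1
eef_pos: [459.9, -118.4, 312.3]
ee_rot: [0.598, 0.379, 0.596, -0.379]
force: [0.1, -0.5, -2.3]
grip_width: 0.245
```

Request:
{"method": "carry_out", "body": {
  "targets": [
    {"x": 0.018,"y": 0.04,"z": 0,"ax": 0,"ay": 0,"az": -0.12,"hand": -1},
    {"x": 0.036,"y": 0.085,"z": 0,"ax": 0,"ay": 0,"az": -0.27,"hand": -1},
    {"x": 0.055,"y": 0.13,"z": 0,"ax": 0,"ay": 0,"az": -0.43,"hand": -1},
    {"x": 0.074,"y": 0.18,"z": 0,"ax": 0,"ay": 0,"az": -0.58,"hand": -1},
    {"x": 0.093,"y": 0.22,"z": 0,"ax": 0,"ay": 0,"az": -0.693,"hand": -1}
  ]
}}

```text
time_s: 5.72
eef_pos: [553.1, 103.4, 310.2]
ee_rot: [0.432, 0.56, 0.432, -0.56]
force: [0.2, -0.5, -1.5]
grip_width: 0.247
```

Request:
{"method": "carry_out", "body": {
  "targets": [
    {"x": 0,"y": 0,"z": 0,"ax": 0,"ay": 0,"az": 0,"hand": -1},
    {"x": 0,"y": 0,"z": 0,"ax": 0,"ay": 0,"az": 0,"hand": -1},
    {"x": 0,"y": 0,"z": 0,"ax": 0,"ay": 0,"az": 0,"hand": -1}
  ]
}}

```text
time_s: 6.1
eef_pos: [552.8, 100.5, 309.7]
ee_rot: [0.433, 0.559, 0.433, -0.559]
force: [0.7, 0.0, -1.7]
grip_width: 0.247
```

Run:
```python
from h import *
import pickle
j=viewer.camera_info("wrist");im=viewer.capture("wrist");s=ctrl.sense()
pickle.dump(j,open("w4.pkl","wb"));cv2.imwrite("pics/w4.png",im);print(s['eef_pos'],s['ee_rot'],s['force'],s['grip_width'],s['time_s'])
print(plane(j,280,200,158))
a=im[120:420,180:380]
a=cv2.resize(a,None,fx=2,fy=2,interpolation=cv2.INTER_CUBIC)
b=cv2.resize(viewer.capture("side")[95:245,240:340],None,fx=4,fy=4,interpolation=cv2.INTER_CUBIC)
cv2.imwrite("pics/w4v.png",np.hstack([cv2.convertScaleAbs(a,alpha=1.6,beta=20),b]))
```

```text
[552.82104391 100.50292327 309.71670544] [ 0.43276514  0.55938949  0.43254128 -0.55920101] [-0.04144399 -0.53519009 -0.71380295] 0.2445719535786453 6.15
[552.90717764  89.44895103 158.        ]
```

View pics/w4v.png

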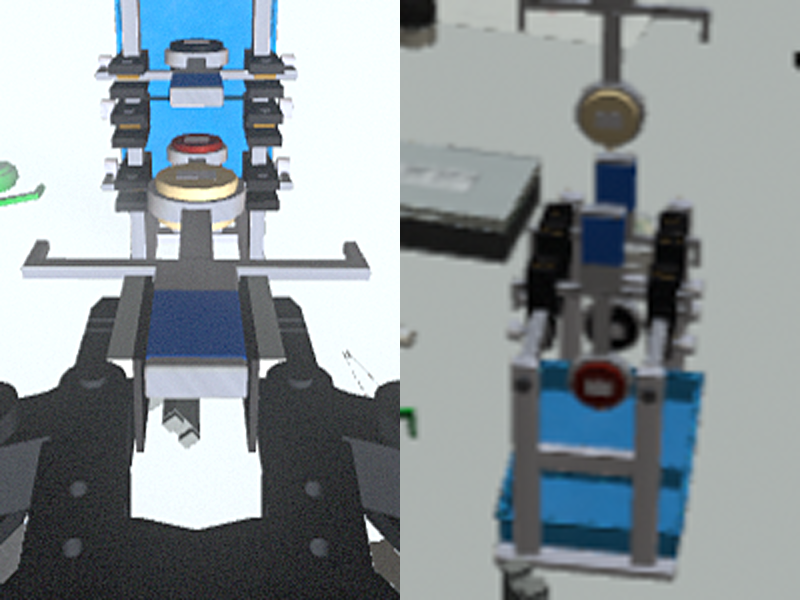

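The carrier is held upright and square, centred on the rack in x (column 197), with the bar band at rows 262-277. In the left view the black bar is at row 75 and the red one at about 186; the middle saddles span about 95-147. I'll measure all of these on one common frame.

Run:
```python
from h import *
import pickle
i=pickle.load(open("w4.pkl","rb"));im=cv2.imread("pics/w4.png")
a=np.radians(-14.4);X=np.array([np.cos(a),np.sin(a)]);Y=np.array([-X[1],X[0]])
g=lambda u,v,z:(lambda p:(round(p@X,1),round(p@Y,1)))(plane(i,u,v,z)[:2])
c=lambda x,y:(180+x/2,120+y/2)
t=np.array([552.8,100.5]);print("tcp",t@X,t@Y)
for n,x,y,z in(("bar top front",197,277,292.7),("bar back",197,262,292.7),("blk bar",240,75.5,146),("red bar",240,189,146),("held L end",23,270,292.7),("held R end",370,270,292.7),("blk L",97,75,146),("blk R",297,75,146),("red L",105,187,146),("red R",290,187,146)):print(n,g(*c(x,y),z))
# intensity profiles along columns: crops outside saddles near lips & saddle columns
for u in(243,244,311,312):
    print(u,[(v,int(im[v,u].mean())) for v in range(150,226)][::1] if u in(243,312) else "")
```

```text
tcp 510.43943781183935 234.81837731815915
bar top front (np.float64(511.3), np.float64(234.3))
bar back (np.float64(511.3), np.float64(238.9))
blk bar (np.float64(532.3), np.float64(262.2))
red bar (np.float64(533.5), np.float64(204.9))
held L end (np.float64(463.9), np.float64(236.6))
held R end (np.float64(558.5), np.float64(236.3))
blk L (np.float64(464.8), np.float64(262.6))
blk R (np.float64(559.3), np.float64(262.3))
red L (np.float64(465.8), np.float64(206.2))
red R (np.float64(558.5), np.float64(205.9))
243 [(150, 57), (151, 49), (152, 35), (153, 46), (154, 47), (155, 43), (156, 46), (157, 58), (158, 79), (159, 99), (160, 75), (161, 24), (162, 22), (163, 27), (164, 39), (165, 44), (166, 45), (167, 47), (168, 38), (169, 88), (170, 109), (171, 74), (172, 22), (173, 25), (174, 31), (175, 58), (176, 52), (177, 34), (178, 40), (179, 40), (180, 44), (181, 42), (182, 61), (183, 65), (184, 45), (185, 28), (186, 29), (187, 33), (188, 27), (189, 43), (190, 44), (191, 43), (192, 39), (193, 43), (194, 74), (195, 79), (196, 55), (197, 42), (198, 37), (199, 23), (200, 14), (201, 22), (202,
[... 419 characters left out ...]
63, 28), (164, 33), (165, 49), (166, 47), (167, 47), (168, 51), (169, 111), (170, 101), (171, 30), (172, 26), (173, 27), (174, 45), (175, 62), (176, 47), (177, 42), (178, 47), (179, 45), (180, 43), (181, 41), (182, 72), (183, 64), (184, 23), (185, 27), (186, 25), (187, 26), (188, 36), (189, 43), (190, 46), (191, 41), (192, 35), (193, 83), (194, 119), (195, 125), (196, 126), (197, 126), (198, 127), (199, 130), (200, 136), (201, 108), (202, 53), (203, 22), (204, 29), (205, 29), (206, 31), (207, 57), (208, 54), (209, 29), (210, 36), (211, 46), (212, 43), (213, 40), (214, 47), (215, 33), (216, 26), (217, 28), (218, 33), (219, 24), (220, 36), (221, 43), (222, 40), (223, 41), (224, 33), (225, 73)]
```

The gap centre is at about y'=234.2 and the held bar at about 236.5; neighbours have ample clearance. The notches should be near 238.6. I'll ease down to just above the saddle tops.

Request:
{"method": "carry_out", "body": {
  "targets": [
    {"x": 0.001,"y": 0.001,"z": -0.02,"ax": 0,"ay": 0,"az": 0,"hand": -1},
    {"x": 0.001,"y": 0.001,"z": -0.045,"ax": 0,"ay": 0,"az": 0,"hand": -1},
    {"x": 0.001,"y": 0.001,"z": -0.07,"ax": 0,"ay": 0,"az": 0,"hand": -1},
    {"x": 0.001,"y": 0.001,"z": -0.095,"ax": 0,"ay": 0,"az": 0,"hand": -1},
    {"x": 0.001,"y": 0.001,"z": -0.118,"ax": 0,"ay": 0,"az": 0,"hand": -1}
  ]
}}

```text
time_s: 6.82
eef_pos: [553.9, 101.8, 190.7]
ee_rot: [-0.433, -0.559, -0.433, 0.559]
force: [-0.1, -1.1, -1.2]
grip_width: 0.246
```

Request:
{"method": "carry_out", "body": {
  "targets": [
    {"x": 0,"y": 0,"z": 0,"ax": 0,"ay": 0,"az": 0,"hand": -1},
    {"x": 0,"y": 0,"z": 0,"ax": 0,"ay": 0,"az": 0,"hand": -1},
    {"x": 0,"y": 0,"z": 0,"ax": 0,"ay": 0,"az": 0,"hand": -1}
  ]
}}

```text
time_s: 7.2
eef_pos: [554.4, 102.3, 192.4]
ee_rot: [0.433, 0.56, 0.432, -0.559]
force: [0.2, 0.4, -1.5]
grip_width: 0.244
```

Run:
```python
from h import *
import pickle
j=viewer.camera_info("wrist");im=viewer.capture("wrist");s=ctrl.sense()
pickle.dump(j,open("w5.pkl","wb"));cv2.imwrite("pics/w5.png",im);print(s['eef_pos'],s['ee_rot'],s['force'],s['grip_width'],s['time_s'])
a=im[120:320,160:400]
a=cv2.resize(a,None,fx=3,fy=3,interpolation=cv2.INTER_CUBIC)
cv2.imwrite("pics/w5v.png",cv2.convertScaleAbs(a,alpha=1.8,beta=20))
```

```text
[554.3206872  102.35587271 192.22837691] [ 0.43325288  0.55953384  0.43255785 -0.55866585] [-0.46224624 -0.35698765 -1.29778539] 0.24653704385474828 7.25
```

View pics/w5v.png

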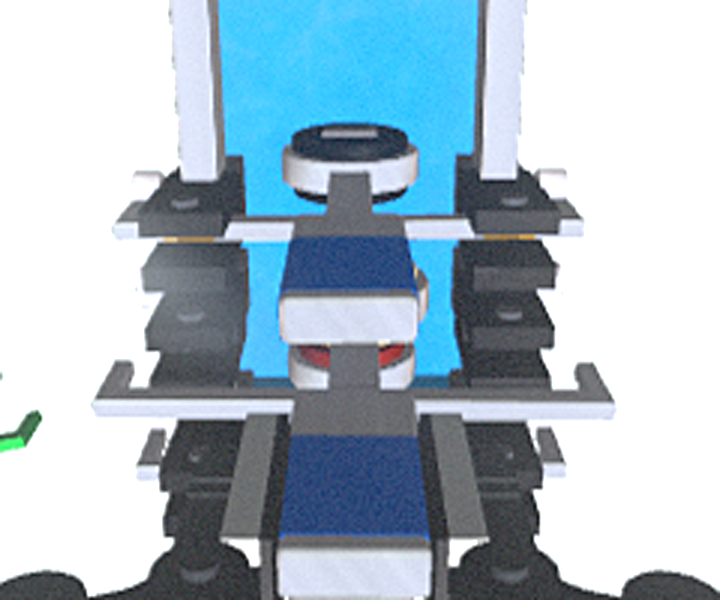

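Close view: the held bar's top face is at row 408 (ends at columns 95-613), the black bar at row 230, and the far-block bolts at rows 202, 315 and 455 (black, middle, red). The black and held bars are parallel.

Run:
```python
from h import *
import pickle
i=pickle.load(open("w5.pkl","rb"))
a=np.radians(-14.4);X=np.array([np.cos(a),np.sin(a)]);Y=np.array([-X[1],X[0]])
g=lambda x,y,z:(lambda p:(round(p@X,1),round(p@Y,1)))(plane(i,160+x/3,120+y/3,z)[:2])
print("tcp",X@[554.3,102.4],Y@[554.3,102.4])
for n,x,y,z in(("held L",95,408.5,175.2),("held R",613,408.5,175.2),("held mid",354,408.5,175.2),("blk L",114,230,146),("blk R",582,230,146),
 ("bolt bL",184,202,158),("bolt bR",514,202,158),("bolt mL",189,316,158),("bolt mR",511,314,158),("bolt rL",199,455,158),("bolt rR",505,455,158),("red L",142,472,146),("red R",563,472,146),("mid far blk front L",190,346,158),("mid far back",190,295,158)):print(n,g(x,y,z))
```

```text
tcp 511.419801767919 237.03172015505083
held L (np.float64(465.0), np.float64(238.0))
held R (np.float64(559.5), np.float64(237.6))
held mid (np.float64(512.2), np.float64(237.8))
blk L (np.float64(463.9), np.float64(262.9))
blk R (np.float64(558.5), np.float64(262.6))
bolt bL (np.float64(480.5), np.float64(272.1))
bolt bR (np.float64(542.3), np.float64(271.9))
bolt mL (np.float64(480.1), np.float64(249.1))
bolt mR (np.float64(542.9), np.float64(249.3))
bolt rL (np.float64(480.4), np.float64(218.2))
bolt rR (np.float64(543.3), np.float64(217.9))
red L (np.float64(465.4), np.float64(206.9))
red R (np.float64(558.5), np.float64(206.5))
mid far blk front L (np.float64(479.9), np.float64(242.7))
mid far back (np.float64(480.5), np.float64(253.4))
```

Request:
{"method": "carry_out", "body": {
  "targets": [
    {"x": -0.0002,"y": 0.0011,"z": -0.003,"ax": 0,"ay": 0,"az": 0,"hand": -1},
    {"x": -0.0002,"y": 0.0011,"z": -0.006,"ax": 0,"ay": 0,"az": 0,"hand": -1},
    {"x": -0.0002,"y": 0.0011,"z": -0.009,"ax": 0,"ay": 0,"az": 0,"hand": -1},
    {"x": -0.0002,"y": 0.0011,"z": -0.009,"ax": 0,"ay": 0,"az": 0,"hand": -1},
    {"x": -0.0002,"y": 0.0011,"z": -0.009,"ax": 0,"ay": 0,"az": 0,"hand": -1}
  ]
}}

```text
time_s: 7.88
eef_pos: [553.8, 103.6, 182.3]
ee_rot: [-0.433, -0.559, -0.433, 0.559]
force: [0.5, 1.7, -2.2]
grip_width: 0.246
```

Request:
{"method": "carry_out", "body": {
  "targets": [
    {"x": 0,"y": 0,"z": -0.001,"ax": 0,"ay": 0,"az": 0,"hand": -1},
    {"x": 0,"y": 0,"z": -0.002,"ax": 0,"ay": 0,"az": 0,"hand": -1},
    {"x": 0,"y": 0,"z": -0.002,"ax": 0,"ay": 0,"az": 0,"hand": -1}
  ]
}}

```text
time_s: 8.25
eef_pos: [553.9, 103.6, 180.3]
ee_rot: [0.433, 0.559, 0.433, -0.559]
force: [1.1, 1.8, -2.0]
grip_width: 0.249
```

Request:
{"method": "carry_out", "body": {
  "targets": [
    {"x": 0,"y": 0,"z": -0.001,"ax": 0,"ay": 0,"az": 0,"hand": -1},
    {"x": 0,"y": 0,"z": -0.0015,"ax": 0,"ay": 0,"az": 0,"hand": -1},
    {"x": 0,"y": 0,"z": -0.0015,"ax": 0,"ay": 0,"az": 0,"hand": -1}
  ]
}}

```text
time_s: 8.62
eef_pos: [553.8, 103.5, 178.8]
ee_rot: [0.433, 0.559, 0.433, -0.559]
force: [0.9, 2.0, 0.4]
grip_width: 0.246
```

Request:
{"method": "carry_out", "body": {
  "targets": [
    {"x": 0,"y": 0,"z": -0.0004,"ax": 0,"ay": 0,"az": 0,"hand": -1},
    {"x": 0,"y": 0,"z": -0.0008,"ax": 0,"ay": 0,"az": 0,"hand": -1},
    {"x": 0,"y": 0,"z": -0.0008,"ax": 0,"ay": 0,"az": 0,"hand": -1}
  ]
}}

```text
time_s: 9.0
eef_pos: [553.8, 103.6, 178.0]
ee_rot: [0.433, 0.559, 0.433, -0.559]
force: [0.6, 1.8, -1.0]
grip_width: 0.247
```

Run:
```python
from rig import ctrl
s=ctrl.sense();print(s['force'],s['wrist_torque'],s['eef_pos'])
```

```text
[ 0.59196975  1.80471448 -0.97024796] [ 0.38222942 -0.22858479  0.02998575] [553.81163261 103.55957668 177.97233464]
```

Request:
{"method": "carry_out", "body": {
  "targets": [
    {"x": 0,"y": 0,"z": -0.0006,"ax": 0,"ay": 0,"az": 0,"hand": -1},
    {"x": 0,"y": 0,"z": -0.0012,"ax": 0,"ay": 0,"az": 0,"hand": -1},
    {"x": 0,"y": 0,"z": -0.0012,"ax": 0,"ay": 0,"az": 0,"hand": -1}
  ]
}}

```text
time_s: 9.38
eef_pos: [553.8, 103.5, 176.7]
ee_rot: [-0.433, -0.559, -0.433, 0.559]
force: [1.1, 2.1, -0.2]
grip_width: 0.246
```

Request:
{"method": "carry_out", "body": {
  "targets": [
    {"x": 0,"y": 0,"z": -0.0006,"ax": 0,"ay": 0,"az": 0,"hand": -1},
    {"x": 0,"y": 0,"z": -0.0012,"ax": 0,"ay": 0,"az": 0,"hand": -1},
    {"x": 0,"y": 0,"z": -0.0012,"ax": 0,"ay": 0,"az": 0,"hand": -1}
  ]
}}

```text
time_s: 9.75
eef_pos: [553.9, 103.5, 175.7]
ee_rot: [0.433, 0.559, 0.433, -0.559]
force: [1.1, 1.9, 1.5]
grip_width: 0.248
```

In the notch: the bar is 5 mm below the saddle tops with almost no force. Next is the latches.

Request:
{"method": "carry_out", "body": {
  "targets": [
    {"x": 0,"y": 0,"z": -0.0006,"ax": 0,"ay": 0,"az": 0,"hand": -1},
    {"x": 0,"y": 0,"z": -0.0012,"ax": 0,"ay": 0,"az": 0,"hand": -1},
    {"x": 0,"y": 0,"z": -0.0012,"ax": 0,"ay": 0,"az": 0,"hand": -1}
  ]
}}

```text
time_s: 10.12
eef_pos: [553.9, 103.5, 174.6]
ee_rot: [0.433, 0.559, 0.433, -0.559]
force: [0.2, 1.3, 4.4]
grip_width: 0.244
```

Request:
{"method": "carry_out", "body": {
  "targets": [
    {"x": 0,"y": 0,"z": -0.0005,"ax": 0,"ay": 0,"az": 0,"hand": -1},
    {"x": 0,"y": 0,"z": -0.001,"ax": 0,"ay": 0,"az": 0,"hand": -1},
    {"x": 0,"y": 0,"z": -0.001,"ax": 0,"ay": 0,"az": 0,"hand": -1}
  ]
}}

```text
time_s: 10.5
eef_pos: [553.9, 103.5, 173.4]
ee_rot: [0.433, 0.559, 0.433, -0.559]
force: [1.5, 1.9, 4.6]
grip_width: 0.242
```

Request:
{"method": "carry_out", "body": {
  "targets": [
    {"x": 0,"y": 0,"z": -0.0005,"ax": 0,"ay": 0,"az": 0,"hand": -1},
    {"x": 0,"y": 0,"z": -0.001,"ax": 0,"ay": 0,"az": 0,"hand": -1},
    {"x": 0,"y": 0,"z": -0.001,"ax": 0,"ay": 0,"az": 0,"hand": -1}
  ]
}}

```text
time_s: 10.88
eef_pos: [553.7, 103.5, 172.1]
ee_rot: [-0.433, -0.559, -0.433, 0.559]
force: [2.0, 0.7, 1.3]
grip_width: 0.249
```

Request:
{"method": "carry_out", "body": {
  "targets": [
    {"x": 0,"y": 0,"z": -0.0005,"ax": 0,"ay": 0,"az": 0,"hand": -1},
    {"x": 0,"y": 0,"z": -0.001,"ax": 0,"ay": 0,"az": 0,"hand": -1},
    {"x": 0,"y": 0,"z": -0.001,"ax": 0,"ay": 0,"az": 0,"hand": -1}
  ]
}}

```text
time_s: 11.25
eef_pos: [553.7, 103.5, 171.3]
ee_rot: [-0.433, -0.559, -0.433, 0.559]
force: [0.3, 1.3, 0.1]
grip_width: 0.245
```

The latches yielded (peak about 6 N). Continuing to the floor.

Request:
{"method": "carry_out", "body": {
  "targets": [
    {"x": 0,"y": 0,"z": -0.001,"ax": 0,"ay": 0,"az": 0,"hand": -1},
    {"x": 0,"y": 0,"z": -0.002,"ax": 0,"ay": 0,"az": 0,"hand": -1},
    {"x": 0,"y": 0,"z": -0.003,"ax": 0,"ay": 0,"az": 0,"hand": -1},
    {"x": 0,"y": 0,"z": -0.003,"ax": 0,"ay": 0,"az": 0,"hand": -1}
  ]
}}

```text
time_s: 11.75
eef_pos: [553.8, 103.5, 168.2]
ee_rot: [-0.433, -0.559, -0.433, 0.559]
force: [1.1, 1.5, 0.3]
grip_width: 0.246
```

Request:
{"method": "carry_out", "body": {
  "targets": [
    {"x": 0,"y": 0,"z": -0.0007,"ax": 0,"ay": 0,"az": 0,"hand": -1},
    {"x": 0,"y": 0,"z": -0.0014,"ax": 0,"ay": 0,"az": 0,"hand": -1},
    {"x": 0,"y": 0,"z": -0.0014,"ax": 0,"ay": 0,"az": 0,"hand": -1}
  ]
}}

```text
time_s: 12.12
eef_pos: [553.7, 103.5, 166.6]
ee_rot: [-0.433, -0.559, -0.433, 0.559]
force: [1.7, 1.3, -2.1]
grip_width: 0.246
```

Request:
{"method": "carry_out", "body": {
  "targets": [
    {"x": 0,"y": 0,"z": -0.0005,"ax": 0,"ay": 0,"az": 0,"hand": -1},
    {"x": 0,"y": 0,"z": -0.001,"ax": 0,"ay": 0,"az": 0,"hand": -1},
    {"x": 0,"y": 0,"z": -0.001,"ax": 0,"ay": 0,"az": 0,"hand": -1}
  ]
}}

```text
time_s: 12.5
eef_pos: [553.7, 103.6, 165.9]
ee_rot: [-0.433, -0.559, -0.433, 0.559]
force: [1.0, 2.4, -0.8]
grip_width: 0.247
```

Request:
{"method": "carry_out", "body": {
  "targets": [
    {"x": 0,"y": 0,"z": -0.0005,"ax": 0,"ay": 0,"az": 0,"hand": -1},
    {"x": 0,"y": 0,"z": -0.001,"ax": 0,"ay": 0,"az": 0,"hand": -1},
    {"x": 0,"y": 0,"z": -0.001,"ax": 0,"ay": 0,"az": 0,"hand": -1}
  ]
}}

```text
time_s: 12.88
eef_pos: [553.8, 103.5, 165.0]
ee_rot: [0.433, 0.559, 0.433, -0.559]
force: [0.8, 1.8, -0.1]
grip_width: 0.248
```

Request:
{"method": "carry_out", "body": {
  "targets": [
    {"x": 0,"y": 0,"z": -0.0004,"ax": 0,"ay": 0,"az": 0,"hand": -1},
    {"x": 0,"y": 0,"z": -0.0008,"ax": 0,"ay": 0,"az": 0,"hand": -1},
    {"x": 0,"y": 0,"z": -0.0008,"ax": 0,"ay": 0,"az": 0,"hand": -1}
  ]
}}

```text
time_s: 13.25
eef_pos: [553.9, 103.5, 164.9]
ee_rot: [0.433, 0.559, 0.433, -0.559]
force: [-1.6, 2.0, 6.8]
grip_width: 0.244
```

The floor is felt at TCP 164.9 (bar about 142). One more small press to hold it home.

Request:
{"method": "carry_out", "body": {
  "targets": [
    {"x": 0,"y": 0,"z": -0.0003,"ax": 0,"ay": 0,"az": 0,"hand": -1},
    {"x": 0,"y": 0,"z": -0.0005,"ax": 0,"ay": 0,"az": 0,"hand": -1},
    {"x": 0,"y": 0,"z": -0.0005,"ax": 0,"ay": 0,"az": 0,"hand": -1},
    {"x": 0,"y": 0,"z": -0.0005,"ax": 0,"ay": 0,"az": 0,"hand": -1}
  ]
}}

```text
time_s: 13.75
eef_pos: [554.0, 103.6, 164.9]
ee_rot: [0.433, 0.559, 0.433, -0.559]
force: [-2.6, 1.9, 9.2]
grip_width: 0.245
```

Run:
```python
from h import *
import pickle
j=viewer.camera_info("wrist");im=viewer.capture("wrist");s=ctrl.sense()
pickle.dump(j,open("w6.pkl","wb"));cv2.imwrite("pics/w6.png",im);print(s['eef_pos'],s['force'],s['wrist_torque'],s['time_s'])
a=cv2.resize(im[120:320,160:400],None,fx=2,fy=2,interpolation=cv2.INTER_CUBIC)
b=cv2.resize(viewer.capture("side")[125:225,250:330],None,fx=4,fy=4,interpolation=cv2.INTER_CUBIC)
cv2.imwrite("pics/w6v.png",np.hstack([cv2.convertScaleAbs(a,alpha=1.8,beta=20),cv2.convertScaleAbs(b,alpha=1.4)]))
```

```text
[553.94820591 103.57716961 164.86714542] [-2.81256582  1.87103345  9.96856627] [0.46550436 0.57223128 0.09846098] 13.8
```

View pics/w6v.png

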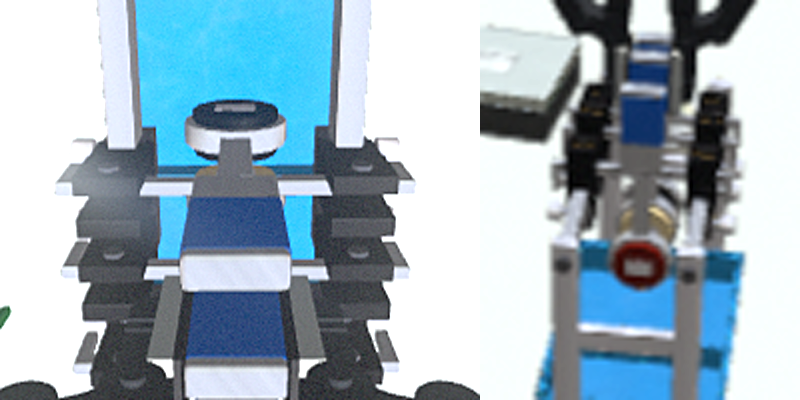

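Both bar ends come out between the blocks of the middle saddles at row 270, parallel to the neighbours' bars, and the pressed force is steady at about 10 N. I'll ease off and open modestly.

Request:
{"method": "carry_out", "body": {
  "targets": [
    {"x": 0,"y": 0,"z": 0.0008,"ax": 0,"ay": 0,"az": 0,"hand": -1},
    {"x": 0,"y": 0,"z": 0.0008,"ax": 0,"ay": 0,"az": 0,"hand": -0.4},
    {"x": 0,"y": 0,"z": 0.0008,"ax": 0,"ay": 0,"az": 0,"hand": -0.25},
    {"x": 0,"y": 0,"z": 0.0008,"ax": 0,"ay": 0,"az": 0,"hand": -0.15},
    {"x": 0,"y": 0,"z": 0.0008,"ax": 0,"ay": 0,"az": 0,"hand": -0.15}
  ]
}}

```text
time_s: 14.48
eef_pos: [553.8, 103.4, 164.4]
ee_rot: [-0.433, -0.559, -0.433, 0.559]
force: [1.2, 0.2, -0.3]
grip_width: 0.426
```

Request:
{"method": "carry_out", "body": {
  "targets": [
    {"x": 0,"y": 0,"z": 0.0008,"ax": 0,"ay": 0,"az": 0,"hand": -0.15},
    {"x": 0,"y": 0,"z": 0.005,"ax": 0,"ay": 0,"az": 0,"hand": -0.15},
    {"x": 0,"y": 0,"z": 0.015,"ax": 0,"ay": 0,"az": 0,"hand": -0.15}
  ]
}}

```text
time_s: 14.85
eef_pos: [553.7, 103.5, 179.8]
ee_rot: [-0.433, -0.559, -0.433, 0.559]
force: [0.2, 0.5, -0.5]
grip_width: 0.42
```

Request:
{"method": "carry_out", "body": {
  "targets": [
    {"x": 0,"y": 0,"z": 0.03,"ax": 0,"ay": 0,"az": 0,"hand": -0.15},
    {"x": 0,"y": 0,"z": 0.06,"ax": 0,"ay": 0,"az": 0,"hand": -0.15},
    {"x": 0,"y": 0,"z": 0.09,"ax": 0,"ay": 0,"az": 0,"hand": -0.15},
    {"x": 0,"y": 0,"z": 0.12,"ax": 0,"ay": 0,"az": 0,"hand": -0.15},
    {"x": 0,"y": 0,"z": 0.12,"ax": 0,"ay": 0,"az": 0,"hand": -0.15}
  ]
}}

```text
time_s: 15.48
eef_pos: [554.4, 103.5, 302.3]
ee_rot: [0.434, 0.56, 0.432, -0.558]
force: [-0.3, 0.4, -1.7]
grip_width: 0.423
```

Run:
```python
from h import *
import pickle
j=viewer.camera_info("wrist");im=viewer.capture("wrist");s=ctrl.sense()
pickle.dump(j,open("w7.pkl","wb"));print(s['eef_pos'],s['force'],s['time_s'],s['grip_width'])
a=cv2.resize(im[120:240,215:345],None,fx=5,fy=5,interpolation=cv2.INTER_CUBIC)
cv2.imwrite("pics/w7v.png",cv2.convertScaleAbs(a,alpha=1.8,beta=20))
```

```text
[553.91965364 103.52829927 300.3750384 ] [ 0.17508476 -0.69140805 -0.73644397] 15.525 0.42739931329471675
```

View pics/w7v.png

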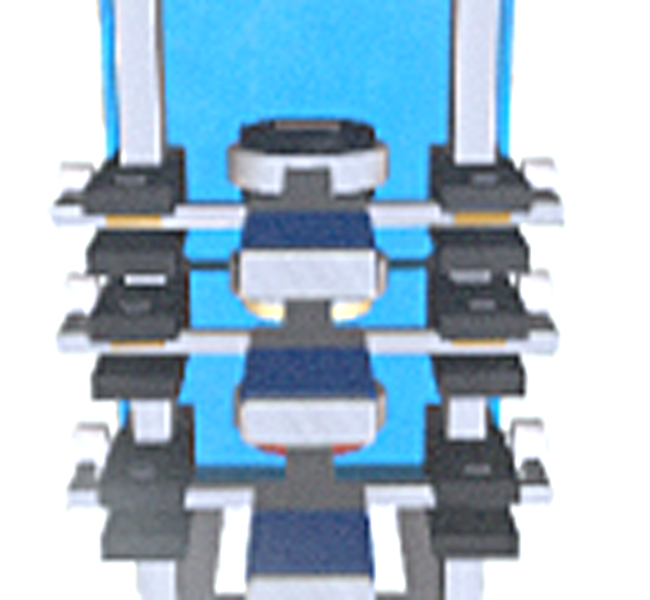

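All three carriers hang parallel. The middle bar (row 340) lies in its notches with both brass latches showing over it, the same as on the black neighbour, and the arm is clear. Handing in.

```bash
python3 -c "
from rig import finish_job
print(finish_job())"
```

```text
the job is handed in; nothing more can be done
None
```

The carrier with the cream mount now hangs in the middle saddles, with both latches over its crossbar. I handed the job in at about 15.5 s; no verdict was reported.

**What I did:**
- I gripped the carrier in the stand and lifted it out.
- I centred it over the gap using the wrist camera. The middle notches lay about 4 mm toward the black neighbour from the middle of the gap.
- I went down in steps of about 1 mm. The latches gave at about 6 N and I felt the floor at TCP z of about 165 mm. I pressed to about 10 N, eased off, opened the gripper and backed straight up.

**Last checks:**
- The final wrist picture shows the crossbar in both notches, parallel to the neighbours' bars. The neighbours look as they did before.
- The gripper is about 100 mm above the grips, and the force reading is back at its noise level (under about 2 N).

**What disagreed or stayed unsure:**
- **Camera mismatch:** the top camera put the rack 2 to 3 mm off along x and 3 to 6 mm off along y, compared with the wrist camera. I trusted the wrist camera.
- **Seat height:** I felt the floor about 2 mm above the nominal 140 mm, at the edge of the ±2 mm given for it and inside the 3 mm allowed.
- **Side force:** I saw a steady sideways force of about 2 N during the insertion, and never settled what caused it. It went away once I let go.
- **Refused moves:** my first two move calls were refused for missing keys, and nothing moved.

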